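# Set the clog jack and hold the heel over its seat

## Task

Swing the clog jack's clamp lever fully open, then slide the jack along its rail until its pointer is in line with the little mark block, and swing the lever fully back to lock it there. Then pick up the large D-shaped rubber heel block, carry it over the vise and clutter without knocking the other loose things about, and bring it above the heel seat of the upturned clog. Finish while still holding it: level, still, hovering about 1 cm above the seat and lined up with the seat's outline (straight edge towards the clog's toe), without the heel ever touching the clog or the jack.

Things in the scene. Friction and masses are not known exactly. Their poses are not given: they have to be found in the camera images.
- heel: the large black rubber heel block lying flat on the worktop to the right of the vise: D-shaped, 64 mm long (x from -32 to +32 mm), 58 mm wide (y), 22 mm thick, 90 g nominal; origin at the centre of its underside, z up, x towards its straight edge. Its two sides are flat and parallel from x = -3 to +32 mm; the back is a half round
- heel_breast (a point): middle of the heel block's straight edge, on its underside, 32 mm along x from the origin
- seat (a point): centre of the heel seat of the upturned wooden-soled clog on the jack, on its flat top surface, about 160 mm above the worktop; the seat is a D of the same 64 x 58 mm outline, standing 7 mm above the rest of the sole, straight edge towards +x (the toe); its axes are the jack's: x towards the clog's toe (away from the robot, within 0.2 rad of world x), y along the rail to the left, z up. The clog reaches 32 mm behind this point and 192 mm ahead of it, at most 84 mm wide
- seat_breast (a point): middle of the straight edge of the heel seat, on its top, 32 mm ahead of seat
- carriage (a joint): position of the jack along its rail (m), growing to the rail's +y (left), limits -0.08 to 0.08; stiff sliding, about 9 N, and it stays where it is left. Starts to the right of the mark. The lock is judged by the lever: the jack must not be moved before the lever is open
- pointer (a point): tip of the jack's thin steel pointer (4 mm wide) low at the left end of its rear side (the side away from the robot, left of the clog's toe), 26 mm above the worktop; its axes are the jack's: x towards the clog's toe (away from the robot, within 0.2 rad of world x), y along the rail to the left, z up
- mark: small bare metal mark block, 24 mm (x) by 6 mm (y) by 14 mm high, on the rear edge (away from the robot) of the rail plate, left of the clog, 10 mm above the worktop; origin at the centre of its underside, y along the rail. The pointer is at the mark when both have the same position along the rail
- push_post (a point): centre of the top of the fixed upright steel post on the front right of the jack, for pushing or pulling the jack along: 18 mm thick, standing 46 mm above the jack's iron ledge (its top about 96 mm above the worktop)
- lever (a joint): clamp lever angle (rad): 0 locked, 1.3 fully open (limits); grows counter-clockwise seen from above about the upright pivot. Locked, the arm points towards the robot and to the left (0.9 rad left of the jack's -x); open, 0.4 rad right of -x. Stays where it is left, friction about 0.1 N m
- lever_pivot (a point): pivot axis of the clamp lever, front left of the jack; its axes are the jack's: x towards the clog's toe (away from the robot, within 0.2 rad of world x), y along the rail to the left, z up
- lever_knob (a point): centre of the top of the lever's upright round knob, which spins freely on its own axis: 18 mm thick, 36 mm tall, 65 mm out from the pivot, top about 104 mm above the worktop; the lever's 12 mm thick arm passes under it, its top at 66 mm
- vise: small cast-iron bench vise with a black rubber heel in its jaws, fixed between the heel block and the jack: about 170 x 90 mm, 130 mm high; origin at the centre of its underside
- small_heel: a much smaller D-shaped rubber block, 38 x 35 x 14 mm, a bystander; origin at the centre of its underside
- hammer: tack hammer with a hickory handle, 260 mm long, lying down, a bystander
- plate_tin: open round tin of steel heel plates, 84 mm across, 32 mm high, a bystander; origin at the centre of its underside
- polish_tin: flat closed round tin, 76 mm across, 28 mm high, a bystander; origin at the centre of its underside
- brush: shoe brush, 150 x 50 mm, 45 mm high, a bystander; origin at the centre of its underside
- tack_jar: glass jar with steel lid, 66 mm across, 85 mm high, a bystander; origin at the centre of its underside
- dye_bottle: amber bottle, 54 mm across, 135 mm high, standing beyond the vise, a bystander; origin at the centre of its underside
Mind the look-alikes: they are no part of the job. What is shaped like the heel but blue, green or pink is not meant.

How it is judged:
By the outcome, as a careful person would: the job done as asked, in the order asked, and still so for the second after the job is handed in, while the arm keeps its last pose, push and grip.
It also fails if it takes over 70 s, if anything falls off the work surface, if the arm or the gripper's body presses on something with over 40 N, if the wrist force passes 120 N, or if a joint passes its speed limit or range.

## Robot

A 6-joint arm with a two-finger parallel gripper is mounted at the origin on the work surface. World frame = base frame: x ahead of the robot, y to its left, z up, the work surface at z = 0. Lengths are in m, angles in degrees, forces in N, time in s.
With the tool pointing down it reaches from about 0.3 to 0.825 m from the base axis. Payload 5.4 kg.
Tool frame: the origin (TCP) lies at the very end of the fingers, on their centre line; the grasp point (between the pads) lies bot.grip_point_offset behind it (bot.grip_point_offset is the distance from the TCP to the grasp point, in m); z points along the fingers, y is the line along which they close (so a half turn about z gives the same grasp; the last joint's range is limited). The gripper opens to 92 mm and grips with 3 to 60 N. Pads are 20 mm wide; open, the fingers measure 128 mm over their backs; the gripper's body (75 mm by 189 mm) begins 69 mm behind the grasp point.
Start: joints at [-86.752, 9.076, 91.501, -0, 79.423, -12.038], TCP at [0.152, -0.555, 0.215] pointing down, gripper open.
Joint ranges: [-166.64, 166.64], [-54.1, 131.32], [10.49, 154.53], [-73.88, 253.88], [9.74, 151.15], [-171.62, 171.62]. Speed limits (degrees/s): [147.25, 147.25, 180, 180, 180, 180].

## Interface

Orientations are given as [roll, pitch, yaw] about the fixed x, y, z axes, in that order (R = Rz(yaw) Ry(pitch) Rx(roll)).
In Python, from rig import bot gives the robot as it stands.
- The arm moves only by the shell command python3 -m pendant 'ROWS' [FORCE]. ROWS is text: rows parted by semicolons, each of 7 numbers parted by spaces: the shift along the tool's x, y, z each as a share of 0.15 m, from -1 to 1, then the turn, a rotation vector about the tool's x, y, z each as a share of 180 degrees, from -1 to 1, then the opening, from -1 (shut) to 1 (fully open), so that 0 is half open. A call has 1 to 20 rows; each row is the pose to reach, as a shift and turn from the pose commanded when the call began, along the tool's axes at that moment, turning the shorter way round; what a row does not reach only later rows make up. A row lasts 1/8 s, in which the tool goes at most 62.5 mm and 10.7 degrees, less where a joint would pass 70% of its speed; a pose out of reach is approached as far as the arm can. A call with a number of a shift or a turn outside -1 to 1 is refused whole. A call with a gripper value outside its range is refused whole. The fingers move at their own pace and stop on an object; FORCE is the grip in N (left out, the last holds). Time passes only in rows, so rows that repeat a pose let the fingers close. It gives the time, the measured TCP pose, the force, the opening and the grip force at its end, in the units of the state.
- bot.state(): the state, without advancing time (a new reading comes with each control period).
- bot.grab_frame(name): name is "scene" or "top"; returns (picture, depth): 384x512x3 uint8, red, green, blue; 384x512 float32, m along the optical axis (not along the pixel's ray), 0 where there is no reading.
- bot.get_calibration(name): a dict with "K" (3x3 intrinsics, pixels), "k1" (the pictures are not rectified: a ray, as slopes to the right and down, at radius r is drawn at 1 + k1 r^2 times it, then the intrinsics apply), "R" (3x3) and "t" (3): a world point X has camera coordinates R X + t. Camera axes: x right, y down, z forward; pixel columns grow to the right and rows downward; lengths in m; the calibration is good to about 2 mm. A picture is of the moment at which its call begins. get_calibration takes no time and is no camera call.
- bot.job_done(): hands the job in; it is judged then, once.
The state is a dict: "t": time; "qpos": joint angles; "qvel": joint speeds; "joint_efforts": joint torques, N m; "tcp_pos": TCP position; "tool_rot": TCP orientation; "wrist_force": force on the tool from outside, world axes, zero at the start; "moment": the same for the moment, N m; "gripper_width": finger opening in m; "gripper_force": force on a finger pad.
Only numpy, scipy, OpenCV 4.12 (cv2) and the standard library are available. Lean on these libraries where they do the work, as an engineer would, in place of code of your own. Each camera call takes 0.05 s, during which the arm holds its last target. There are 200 camera calls.

## Working session

There is one attempt and no reset: what is moved stays moved. The work goes in short steps, Python scripts to look and compute and a shell command to move; the robot and the scene stay as the last step left them, time stands still between calls to the robot, and variables do not carry over. Pictures are saved under pics/ and viewed, at most 10 in all, crops included, and the job is handed in when it is done.

```bash
ls; mkdir -p pics; python3 - <<'E'
from rig import bot
import cv2
print(bot.state()); print(bot.grip_point_offset)
import numpy as np
for n in("scene","top"):
    p,d=bot.grab_frame(n); c=bot.get_calibration(n); print(n,c)
    cv2.imwrite(f"pics/{n}0.png",cv2.resize(p[...,::-1],(800,600),interpolation=cv2.INTER_CUBIC)); np.savez(f"{n}0.npz",p=p,d=d)
E
```

```text
pics
{'t': 0.0, 'qpos': array([-8.67517159e+01,  9.11405577e+00,  9.15700940e+01,  3.20804989e-04,
        7.94237928e+01, -1.20372511e+01]), 'qvel': array([ 0.00659793, -0.09299478,  0.00226804,  0.04732603,  0.04552246,
        0.00250859]), 'joint_efforts': array([ 7.11325902e-04, -3.85569942e+01, -3.22109127e+01,  7.01819547e-02,
        3.78043216e-02, -1.49127509e-04]), 'tcp_pos': array([ 0.15153822, -0.55403078,  0.21362333]), 'tool_rot': array([-1.79894497e+02, -2.28194767e-02,  1.52854549e+01]), 'wrist_force': array([-0.30456323,  0.61223974,  0.16224743]), 'moment': array([-0.0333351 ,  0.03760749, -0.01406146]), 'gripper_force': 0.0, 'gripper_width': 0.09179142268034467}
0.0187
scene {'K': array([[419.37109825,   0.        , 257.85834887],
       [  0.        , 419.37109825, 187.15218429],
       [  0.        ,   0.        ,   1.        ]]), 'k1': -0.04493655945300714, 'R': array([[-0.82921816,  0.55889321, -0.00596768],
       [ 0.4147038 ,  0.60805891, -0.67696759],
       [-0.37472389, -0.56382864, -0.73598864]]), 't': array([ 0.50067792, -0.08846002,  1.31579331])}
top {'K': array([[413.88662653,   0.        , 257.385148  ],
       [  0.        , 413.88662653, 189.47512923],
       [  0.        ,   0.        ,   1.        ]]), 'k1': 0.044587296580270316, 'R': array([[ 0.01960168, -0.99954706, -0.02283504],
       [-0.99647816, -0.01766886, -0.08197005],
       [ 0.08152946,  0.02436137, -0.99637316]]), 't': array([-0.07892491,  0.54114464,  1.1542821 ])}
```

View pics/scene0.png

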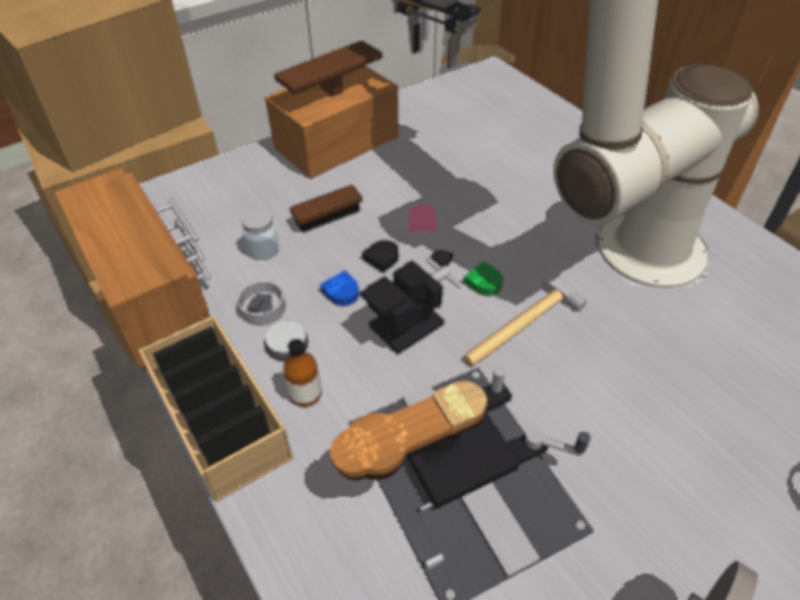

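View pics/top0.png

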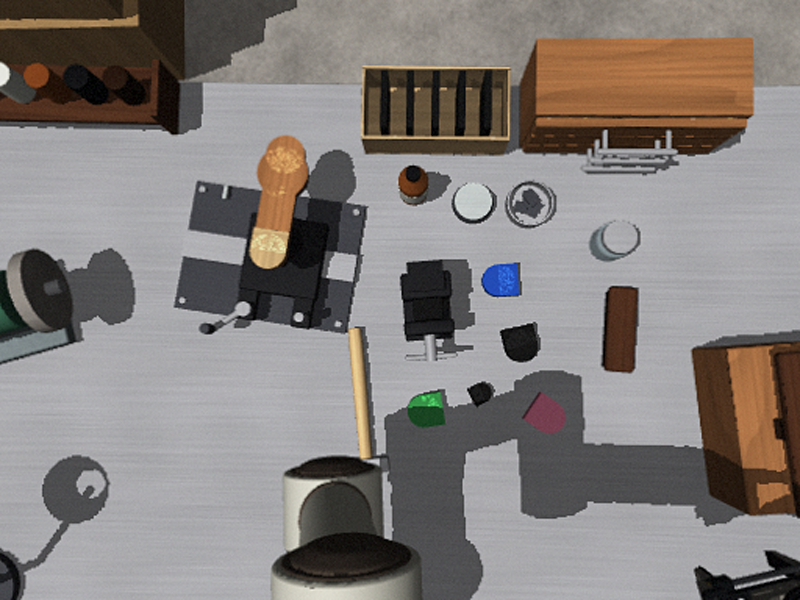

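The top view shows three black candidates: a large D at (520,342), a small D at (481,393) and the one in the vise jaws at (427,280). The blue (502,280), green (427,408) and pink (545,412) ones are decoys. The large loose D at (520,342), right of the vise, fits. On the jack I see the lever knob at (207,328), pivot (243,309), post (299,317), mark (227,190), and seat around (268,248). I'll confirm with a crop.

```bash
cat >h.py <<'E'
import numpy as np, cv2
from rig import bot
def ray(n,uv):
    c=bot.get_calibration(n); uv=np.float64(uv).reshape(-1,1,2)
    s=cv2.undistortPoints(uv,c["K"],np.array([c["k1"],0,0,0,0.])).reshape(-1,2)
    d=np.c_[s,np.ones(len(s))]@c["R"]; return -c["R"].T@c["t"],d
def onz(n,uv,z):
    o,d=ray(n,uv); return o+d*((z-o[2])/d[:,2])[:,None]
def proj(n,X):
    c=bot.get_calibration(n); return cv2.projectPoints(np.float64(X).reshape(-1,1,3),cv2.Rodrigues(c["R"])[0],c["t"],c["K"],np.array([c["k1"],0,0,0,0.]))[0].reshape(-1,2)
def crop(p,u0,v0,u1,v1,s): return cv2.resize(p[v0:v1,u0:u1,::-1],None,fx=s,fy=s,interpolation=cv2.INTER_CUBIC)
E
python3 - <<'E'
from h import *
t=np.load("top0.npz"); p=t["p"]; s=np.load("scene0.npz")["p"]
a=crop(p,105,80,245,220,4); b=crop(p,300,190,360,240,4)
out=np.zeros((560,800,3),np.uint8); out[:,:560]=a; out[:200,560:]=b[:,:240]
cv2.imwrite("pics/c1.png",out)
cv2.imwrite("pics/c2.png",crop(s,200,220,400,370,4))
# heel mask
roi=np.zeros(p.shape[:2],np.uint8); roi[195:240,315:350]=1
m=((p.max(2)<60)&(roi>0)).astype(np.uint8)
cs,_=cv2.findContours(m,0,cv2.CHAIN_APPROX_NONE); c=max(cs,key=cv2.contourArea)
W=onz("top",c.reshape(-1,2),0.022)[:,:2]*1000
print(cv2.contourArea(c),cv2.boundingRect(c),cv2.minAreaRect(W.astype(np.float32)),W.mean(0))
print("depth heel z", [ (np.round(t["d"][219,333],4))])
E
```

```text
411.0 (320, 207, 24, 25) ((461.4999694824219, -282.255615234375), (63.267127990722656, 59.85102081298828), 14.119667053222656) [ 465.05382497 -281.55353929]
depth heel z [np.float32(1.1658)]
```

View pics/c1.png

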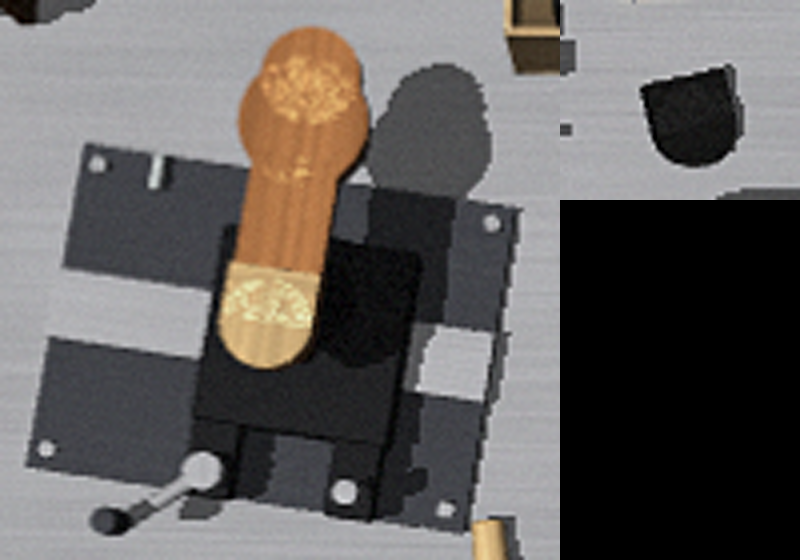

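View pics/c2.png

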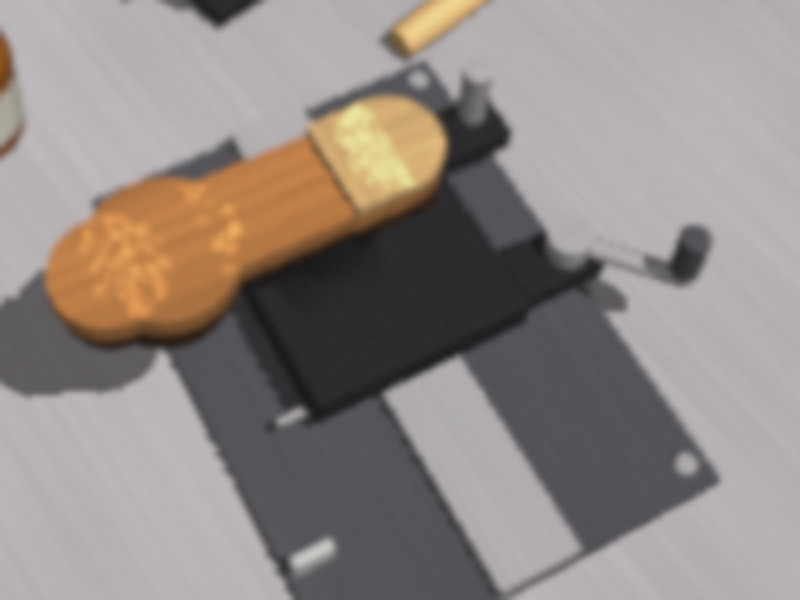

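```bash
python3 - <<'E'
from h import *
T=lambda *q:np.array(q,float)/4+[105-.375,80-.375]
S=lambda *q:np.array(q,float)/4+[200-.375,220-.375]
r=lambda a:np.round(a*1000,1)
pl=onz("top",T((85,143),(522,208),(468,533),(27,466)),.01); print("plate",r(pl))
y1=pl[0]-pl[1]; y2=pl[3]-pl[2]; x1=pl[0]-pl[3];x2=pl[1]-pl[2]
for v in(y1,y2): print("yaw y",np.degrees(np.arctan2(-v[0],v[1])))
for v in(x1,x2): print("yaw x",np.degrees(np.arctan2(v[1],v[0])))
print("seat corners,rear",r(onz("top",T((230,263),(321,273),(262,368)),.16)))
print("seat scene",r(onz("scene",S((310,128),(360,213),(445,150)),.16)))
print("post",r(onz("top",T((344,490)),.096)),r(onz("scene",S((476,76)),.096)))
print("knob",r(onz("top",T((110,521)),.104)),r(onz("scene",S((693,236)),.104)))
print("pivot",r(onz("top",T((202,470)),.075)),r(onz("scene",S((568,240)),.075)))
print("mark",r(onz("top",T((156,170)),.024)),r(onz("scene",S((313,551)),.024)))
print("pointer",r(onz("scene",S((277,421),(291,415),(304,408)),.026)))
B=lambda *q:np.array(q,float)/4+[300-.375,190-.375]
print("heel",r(onz("top",B((641-560,90),(729-560,70),(692-560,166)),.022)))
E
```

```text
plate [[ 7.533e+02  3.191e+02  1.000e+01]
 [ 7.107e+02 -6.000e-01  1.000e+01]
 [ 4.745e+02  3.240e+01  1.000e+01]
 [ 5.169e+02  3.504e+02  1.000e+01]]
yaw y -7.59320103931103
yaw y -7.582508376954426
yaw x -7.540219577093528
yaw x -7.959013957479546
seat corners,rear [[638.9 171.3 160. ]
 [633.5 113.4 160. ]
 [572.4 148.6 160. ]]
seat scene [[632.8 118.4 160. ]
 [642.  175.1 160. ]
 [582.  169.8 160. ]]
post [[499.5 106.3  96. ]] [[503.3 110.2  96. ]]
knob [[475.9 258.4 104. ]] [[477.9 264.  104. ]]
pivot [[512.4 207.   75. ]] [[521.3 216.8  75. ]]
mark [[730.9 262.3  24. ]] [[730.3 263.4  24. ]]
pointer [[705.2 194.3  26. ]
 [696.8 195.8  26. ]
 [688.4 196.5  26. ]]
heel [[ 481.7 -245.9   22. ]
 [ 496.9 -307.3   22. ]
 [ 429.3 -281.7   22. ]]
```

```bash
cat >>h.py <<'E'
from scipy.spatial.transform import Rotation as Ro
def plan(pos,yaw):
    """shift (shares) and turn (shares) from the present measured pose to a tool-down pose"""
    s=bot.state(); R=Ro.from_euler("xyz",s["tool_rot"],degrees=True)
    T=Ro.from_euler("xyz",[180,0,yaw],degrees=True)
    print("t",round(s["t"],2),"at",np.round(s["tcp_pos"],4),np.round(s["tool_rot"],2),"F",np.round(s["wrist_force"],1),"w",round(s["gripper_width"],4))
    print("shift",np.round(R.inv().apply(np.array(pos)-s["tcp_pos"])/.15,3),"turn",np.round((R.inv()*T).as_rotvec()/np.pi,4))
E
python3 -m pendant '0 0 0 0 0 0.208 1;0 0 0 0 0 0.208 1;0 0 0 0 0 0.208 1;0 0 0 0 0 0.208 1;0 0 0 0 0 0.208 1'
for i in 1; do
python3 -m pendant '0 -0.4 0 0 0 0 1;0 -0.8 0 0 0 0 1;0 -1 0 0 0 0 1'
python3 -m pendant '0 -0.4 0 0 0 0 1;0 -0.8 0 0 0 0 1;0 -1 0 0 0 0 1'
python3 -m pendant '0 -0.4 0 0 0 0 1;0 -0.8 0 0 0 0 1;0 -1 0 0 0 0 1'
python3 -m pendant '0 -0.4 0 0 0 0 1;0 -0.8 0 0 0 0 1;0 -1 0 0 0 0 1'
python3 -m pendant '0 -0.4 0 0 0 0 1;0 -0.8 0 0 0 0 1;0 -1 0 0 0 0 1;0 -1 0 0 0 0 1;0 -1 0 0 0 0 1'
done
python3 -c "
from h import *
plan([.477,.260,.16],-22.2)"
```

```text
t: 0.72
tcp_pos: [0.1515, -0.5543, 0.2141]
tool_rot: [-180.0, 0.0, -22.1]
wrist_force: [0.2, -0.2, 0.1]
gripper_width: 0.0919
gripper_force: 0.0
t: 1.1
tcp_pos: [0.2089, -0.4132, 0.2141]
tool_rot: [-179.9, 0.0, -22.0]
wrist_force: [0.0, -0.2, 0.6]
gripper_width: 0.0922
gripper_force: 0.0
t: 1.48
tcp_pos: [0.2653, -0.2744, 0.2143]
tool_rot: [-180.0, -0.0, -21.9]
wrist_force: [-0.1, 0.6, -0.1]
gripper_width: 0.092
gripper_force: 0.0
t: 1.85
tcp_pos: [0.3217, -0.1355, 0.2145]
tool_rot: [-180.0, -0.0, -21.9]
wrist_force: [0.5, 0.6, 0.6]
gripper_width: 0.0915
gripper_force: 0.0
t: 2.22
tcp_pos: [0.3781, 0.0036, 0.2146]
tool_rot: [-180.0, -0.0, -21.9]
wrist_force: [1.3, -1.1, 0.7]
gripper_width: 0.092
gripper_force: 0.0
t: 2.85
tcp_pos: [0.434, 0.1394, 0.2144]
tool_rot: [180.0, 0.0, -22.1]
wrist_force: [0.7, -0.6, 0.3]
gripper_width: 0.0922
gripper_force: 0.0
t 2.85 at [0.434  0.1394 0.2144] [ 1.7996e+02  3.0000e-02 -2.2110e+01] F [ 0.7 -0.6  0.3] w 0.0922
shift [-0.037 -0.853  0.362] turn [0.0002 0.0001 0.0005]
```

```bash

python3 -m pendant '-0.037 -0.4 0 0 0 0 1;-0.037 -0.853 0.2 0 0 0 1;-0.037 -0.853 0.5 0 0 0 1;-0.037 -0.853 0.7 0 0 0 1;-0.037 -0.853 0.935 0 0 0 1;-0.037 -0.853 0.935 0 0 0 1;-0.037 -0.853 0.935 0 0 0 -1;-0.037 -0.853 0.935 0 0 0 -1;-0.037 -0.853 0.935 0 0 0 -1;-0.037 -0.853 0.935 0 0 0 -1;-0.037 -0.853 0.935 0 0 0 -1;-0.037 -0.853 0.935 0 0 0 -1' 5
python3 -c "
from h import *
p,d=bot.grab_frame('scene'); cv2.imwrite('pics/s1.png',crop(p,250,180,410,300,5))
q=bot.state()['tcp_pos'];print(q)
pv=np.array([.5107,.2055])
for a in [0,.25,.5,.75,1,1.15,1.3,1.36]:
    b=np.radians(-7.6)+np.pi-.9+a
    print(a,np.round(pv+.065*np.array([np.cos(b),np.sin(b)]),4))
"
```

```text
t: 4.35
tcp_pos: [0.4775, 0.2606, 0.0743]
tool_rot: [180.0, 0.0, -22.1]
wrist_force: [-1.1, -0.4, -0.7]
gripper_width: 0.0339
gripper_force: 0.0
[0.47743099 0.26062501 0.07430438]
0 [0.4774 0.2613]
0.25 [0.4646 0.2513]
0.5 [0.4547 0.2385]
0.75 [0.4483 0.2236]
1 [0.4457 0.2076]
1.15 [0.4461 0.1979]
1.3 [0.448  0.1883]
1.36 [0.4492 0.1846]
```

View pics/s1.png

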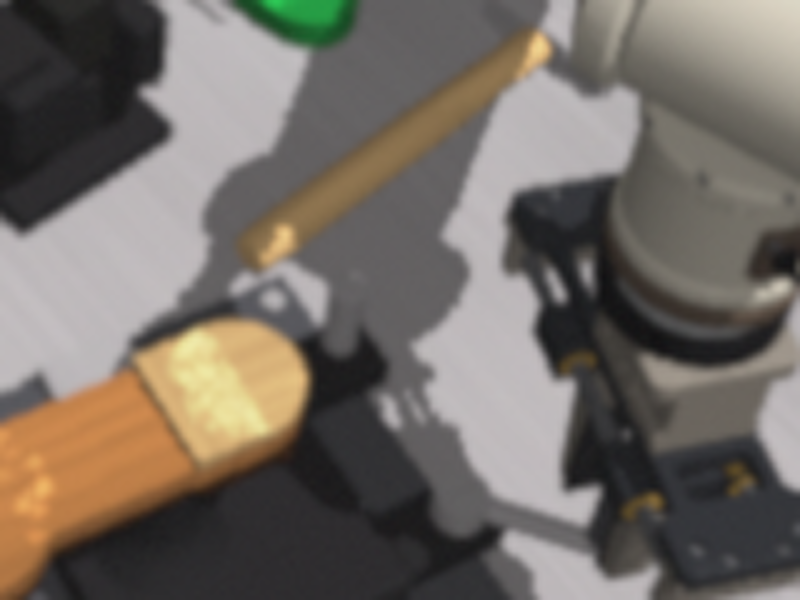

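```bash

python3 -m pendant '0 0 0 0 0 0 -1;0 0 0 0 0 0 -1;0 0 0 0 0 0 -1;0 0 0 0 0 0 -1' 10
python3 -m pendant '-0.03 0.047 0 0 0 0 -1;-0.054 0.094 0 0 0 0 -1;-0.07 0.146 0 0 0 0 -1;-0.083 0.198 0 0 0 0 -1;-0.086 0.25 0 0 0 0 -1;-0.085 0.306 0 0 0 0 -1;-0.075 0.36 0 0 0 0 -1;-0.061 0.411 0 0 0 0 -1;-0.034 0.47 0 0 0 0 -1;-0.015 0.5 0 0 0 0 -1;0 0.525 0 0 0 0 -1;0 0.525 0 0 0 0 -1'
```

```text
t: 4.9
tcp_pos: [0.4774, 0.2609, 0.0744]
tool_rot: [-180.0, 0.0, -22.2]
wrist_force: [-0.4, 2.0, 0.3]
gripper_width: 0.0175
gripper_force: 10.0
t: 6.4
tcp_pos: [0.4491, 0.1881, 0.075]
tool_rot: [-179.8, -0.2, -22.2]
wrist_force: [5.1, 5.2, -4.2]
gripper_width: 0.0175
gripper_force: 10.0
```

```bash

python3 -m pendant '0.008 0.01 0 0 0 0 -1;0.017 0.02 0 0 0 0 -1;0.026 0.032 0 0 0 0 -1;0.026 0.032 0 0 0 0 -1'
python3 -m pendant '0.01 0.01 0 0 0 0 -1;0.02 0.02 0 0 0 0 -1;0.02 0.02 0 0 0 0 -1'
```

```text
t: 6.9
tcp_pos: [0.4486, 0.1831, 0.0748]
tool_rot: [-179.9, 0.1, -22.2]
wrist_force: [-2.2, 7.9, 2.7]
gripper_width: 0.0179
gripper_force: 10.0
t: 7.28
tcp_pos: [0.4485, 0.1795, 0.0746]
tool_rot: [-179.9, 0.4, -22.2]
wrist_force: [-8.2, 8.9, 8.3]
gripper_width: 0.0176
gripper_force: 10.0
```

```bash

python3 -m pendant '-0.02 -0.03 0 0 0 0 0;-0.02 -0.03 0 0 0 0 1;-0.02 -0.03 0 0 0 0 1;-0.02 -0.03 0 0 0 0 1;-0.02 -0.03 -0.3 0 0 0 1;-0.02 -0.03 -0.5 0 0 0 1;-0.02 -0.03 -0.5 0 0 0 1'
python3 -c "
from h import *
plan([.5015,.108,.150],-7.6)"
```

```text
t: 8.15
tcp_pos: [0.4522, 0.1833, 0.1518]
tool_rot: [-179.8, -0.3, -22.2]
wrist_force: [-0.6, 0.4, -0.1]
gripper_width: 0.0857
gripper_force: 0.0
t 8.15 at [0.4522 0.1833 0.1518] [-179.84   -0.28  -22.16] F [-0.6  0.4 -0.1] w 0.0857
shift [0.493 0.341 0.014] turn [-0.0007 -0.0017 -0.0809]
```

```bash

python3 -m pendant '0.25 0.17 0 0 0 -0.04 1;0.493 0.341 0 0 0 -0.081 1;0.493 0.341 0 0 0 -0.081 1;0.493 0.341 0 0 0 -0.081 1'
python3 -c "
from h import *
plan([.5015,.108,.068],-7.6)
p,d=bot.grab_frame('scene'); a=crop(p,270,220,400,300,5)
p,d=bot.grab_frame('top'); 
cv2.imwrite('pics/s2.png',np.hstack([cv2.resize(a,(400,246)),cv2.resize(crop(p,105,170,205,232,4),(400,246))]))
"
```

```text
t: 8.65
tcp_pos: [0.4982, 0.1082, 0.148]
tool_rot: [-180.0, 0.2, -7.7]
wrist_force: [0.0, -0.1, 0.2]
gripper_width: 0.0919
gripper_force: 0.0
t 8.65 at [0.4982 0.1082 0.148 ] [-1.7999e+02  1.6000e-01 -7.6600e+00] F [ 0.  -0.1  0.2] w 0.0919
shift [ 0.023 -0.001  0.533] turn [-0.      0.0009 -0.0003]
```

View pics/s2.png

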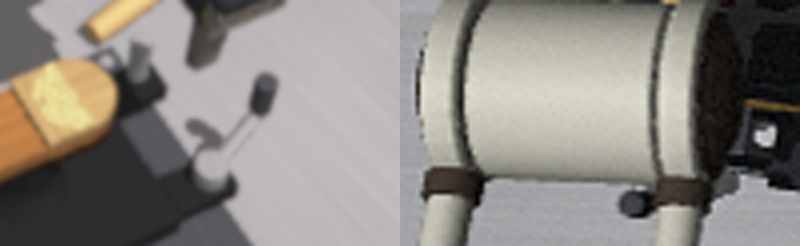

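```bash

python3 -m pendant '0.023 0 0.2 0 0 0 1;0.023 0 0.4 0 0 0 1;0.023 0 0.533 0 0 0 1;0.023 0 0.533 0 0 0 1;0.023 0 0.533 0 0 0 -1;0.023 0 0.533 0 0 0 -1;0.023 0 0.533 0 0 0 -1;0.023 0 0.533 0 0 0 -1;0.023 0 0.533 0 0 0 -1;0.023 0 0.533 0 0 0 -1;0.023 0 0.533 0 0 0 -1;0.023 0 0.533 0 0 0 -1;0.023 0 0.533 0 0 0 -1' 20
python3 -c "
from h import *
print(onz('scene',[[355.8,245.2]],.104),onz('top',[[163,220.8]],.104))"
```

```text
t: 10.38
tcp_pos: [0.5027, 0.1054, 0.0696]
tool_rot: [179.8, 0.0, -7.5]
wrist_force: [-1.7, -8.4, 1.9]
gripper_width: 0.0176
gripper_force: 20.0
[[0.44817507 0.17743876 0.104     ]] [[0.44869211 0.17585696 0.104     ]]
```

```bash

python3 -m pendant '0 -0.03 0 0 0 0 -1;0 -0.08 0 0 0 0 -1;0 -0.14 0 0 0 0 -1;0 -0.2 0 0 0 0 -1;0 -0.26 0 0 0 0 -1;0 -0.32 0 0 0 0 -1;0 -0.38 0 0 0 0 -1;0 -0.42 0 0 0 0 -1;0 -0.45 0 0 0 0 -1;0 -0.45 0 0 0 0 -1' 30
python3 -c "
from h import *
p,d=bot.grab_frame('scene'); cv2.imwrite('pics/s3.png',crop(p,240,310,300,370,10)); np.savez('s3.npz',p=p,d=d)
p,d=bot.grab_frame('top'); np.savez('t3.npz',p=p,d=d)
"
```

```text
t: 11.62
tcp_pos: [0.5117, 0.1729, 0.0695]
tool_rot: [179.8, 0.0, -7.5]
wrist_force: [-0.4, -6.2, 1.8]
gripper_width: 0.0175
gripper_force: 30.0
```

View pics/s3.png

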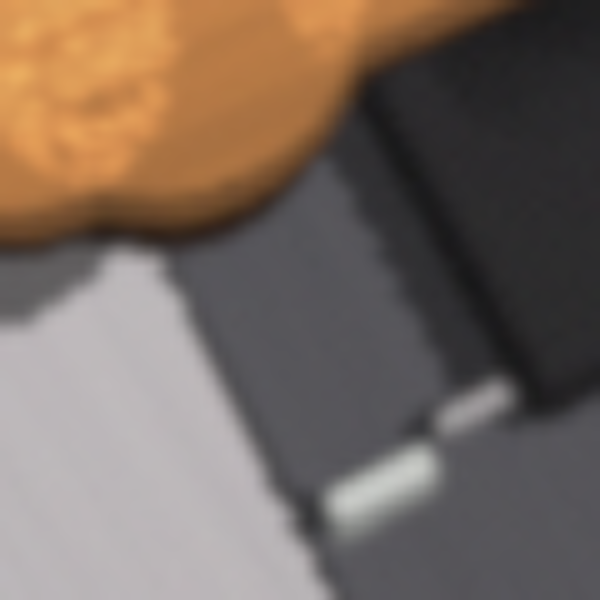

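```bash
python3 - <<'E'
from h import *
S=lambda *q:np.array(q,float)/10+[240-.45,310-.45]
yh=np.array([.1323,.9912])
def al(n,uv,z): X=onz(n,uv,z); return np.round(X[:,:2]*1000,1).tolist(),np.round(X[:,:2]@yh*1000,1)
print("ptr",al("scene",S((440,422),(476,405),(512,388)),.026))
print("mark top",al("scene",S((330,495),(380,473),(432,450)),.024))
p=np.load("s3.npz")["p"].astype(int)
g=p.sum(2)//3
print(g[348:364,270:294])
t=np.load("t3.npz")["p"].astype(int).sum(2)//3
u,v=proj("top",[.731,.2628,.024])[0]; print(u,v)
u,v=int(u),int(v); print(t[v-7:v+12,u-6:u+10])
E
```

```text
ptr ([[713.9, 261.0], [705.4, 262.3], [696.9, 263.7]], array([353.1, 353.4, 353.6]))
mark top ([[741.6, 259.9], [730.2, 262.1], [718.3, 264.3]], array([355.8, 356.4, 357. ]))
[[ 87  87  88  88  86  86  86  86  86  86  87  87  88  85  73  63  64  78
  101 115  96  63  36  28]
 [ 87  88  87  87  88  86  86  87  87  87  87  88  86  84  81  88 104 124
  140 145 121  79  43  29]
 [ 87  88  87  88  87  87  86  87  86  87  86  83  78  84 104 128 141 152
  150 137 112  75  44  32]
 [ 88  87  88  88  88  87  86  87  87  87  83  74  70  95 131 151 151 143
  128 103  80  62  51  46]
 [ 88  88  88  87  88  88  86  86  87  84  74  62  64  97 132 139 129 114
  100  84  73  65  69  70]
 [ 88  88  88  88  88  87  87  86  86  83  74  72  75  90 111 109 101  93
   89  86  83  80  82  84]
 [ 89  88  88  87  87  87  87  86  89  95 105 120 121 103  95  92  90  88
   87  86  86  85  87  87]
 [ 88  88  87  87  87  88  88  96 111 131 156 171 165 128  97  89  87  87
   87  87  86  86  88  87]
 [ 89  90  89  88  88  95 107 130 156 174 189 195 185 146 105  90  87  87
   87  87  86  86  88  87]
 [ 89  89  90  9
[... 1303 characters left out ...]
 120 122 124 122 119 113 115]
 [ 63  67  67  77 107 115 118 115 111 121 120 124 125 119 114 118]
 [ 68  64  63  85 107 114 114 113 114 120 122 121 124 122 115 118]
 [ 68  66  67  91 115 118 115 115 120 125 122 121 124 116 119 122]
 [ 67  69  61  95 113 115 116 112 118 119 122 122 119 111 120 125]
 [ 68  67  68 101 118 117 114 116 116 119 127 121 119 115 119 127]
 [ 70  65  74 105 115 112 116 112 115 122 126 124 123 118 116 123]
 [ 68  70  79 113 115 119 114 116 118 118 123 125 121 111 123 130]
 [ 67  64  92 107 117 115 117 115 120 120 126 120 119 119 124 129]
 [ 67  60  94 110 115 113 118 114 118 120 124 123 119 113 126 128]
 [ 48  22  97 118 117 118 112 116 117 122 123 121 117 114 124 129]]
```

```bash
python3 - <<'E'
from h import *
yh=np.array([.1323,.9912])
g=np.load("s3.npz")["p"].astype(float).mean(2)
def edge(cols,r0,r1,z,off,side):
    for u in cols:
        c=np.interp(np.arange(r0,r1,.05),np.arange(384),g[:,u]); k=c.argmax(); h=(c[:k].min()+c[k])/2
        v=r0+.05*np.where(c[:k]<h)[0].max(); X=onz("scene",[[u,v]],z)[0,:2]
        v2=r0+.05*k; X2=onz("scene",[[u,v2]],z)[0,:2]
        print(u,round(v,2),"edge+off",round(X@yh*1000+off,1),"peak",round(X2@yh*1000,1))
print("mark");edge(range(274,282),350,364,.024,3,0)
print("ptr");edge(range(284,290),343,354,.026,2,0)
E
```

```text
mark
274 357.65 edge+off 357.5 peak 358.9
275 357.25 edge+off 357.7 peak 358.0
276 356.7 edge+off 357.6 peak 358.9
277 356.2 edge+off 357.6 peak 358.0
278 355.65 edge+off 357.6 peak 358.9
279 355.15 edge+off 357.6 peak 358.0
280 354.55 edge+off 357.4 peak 359.0
281 354.15 edge+off 357.6 peak 358.0
ptr
284 349.35 edge+off 351.0 peak 354.0
285 349.25 edge+off 351.8 peak 353.1
286 348.85 edge+off 352.0 peak 354.1
287 348.4 edge+off 352.1 peak 353.1
288 347.8 edge+off 351.9 peak 354.1
289 347.35 edge+off 352.0 peak 353.1
```

```bash

python3 -m pendant '0 -0.016 0 0 0 0 -1;0 -0.033 0 0 0 0 -1;0 -0.033 0 0 0 0 -1;0 -0.033 0 0 0 0 -1'
python3 -c "
from h import *
p,d=bot.grab_frame('scene'); cv2.imwrite('pics/s4.png',crop(p,240,310,300,370,10)); np.savez('s3.npz',p=p,d=d)
yh=np.array([.1323,.9912])
g=p.astype(float).mean(2)
def edge(cols,r0,r1,z,off):
    for u in cols:
        c=np.interp(np.arange(r0,r1,.05),np.arange(384),g[:,u]); k=c.argmax(); h=(c[:k].min()+c[k])/2
        v=r0+.05*np.where(c[:k]<h)[0].max(); X=onz('scene',[[u,v]],z)[0,:2]
        X2=onz('scene',[[u,r0+.05*k]],z)[0,:2]
        print(u,round(v,2),'edge+off',round(X@yh*1000+off,1),'peak',round(X2@yh*1000,1))
print('mark');edge(range(274,280),350,364,.024,3)
print('ptr');edge(range(283,290),345,356,.026,2)
"
```

```text
t: 12.22
tcp_pos: [0.5123, 0.1773, 0.0696]
tool_rot: [179.8, 0.0, -7.6]
wrist_force: [-1.2, -6.3, 2.1]
gripper_width: 0.0173
gripper_force: 30.0
mark
274 357.65 edge+off 357.5 peak 358.9
275 357.25 edge+off 357.7 peak 358.0
276 356.7 edge+off 357.6 peak 358.9
277 356.25 edge+off 357.7 peak 358.0
278 355.65 edge+off 357.6 peak 358.9
279 355.2 edge+off 357.7 peak 358.0
ptr
283 354.6 edge+off 360.0 peak 360.5
284 348.7 edge+off 349.8 peak 361.4
285 351.25 edge+off 355.6 peak 356.9
286 351.2 edge+off 356.4 peak 357.8
287 350.85 edge+off 356.7 peak 358.8
288 350.35 edge+off 356.7 peak 357.8
289 349.95 edge+off 356.9 peak 358.8
```

View pics/s4.png

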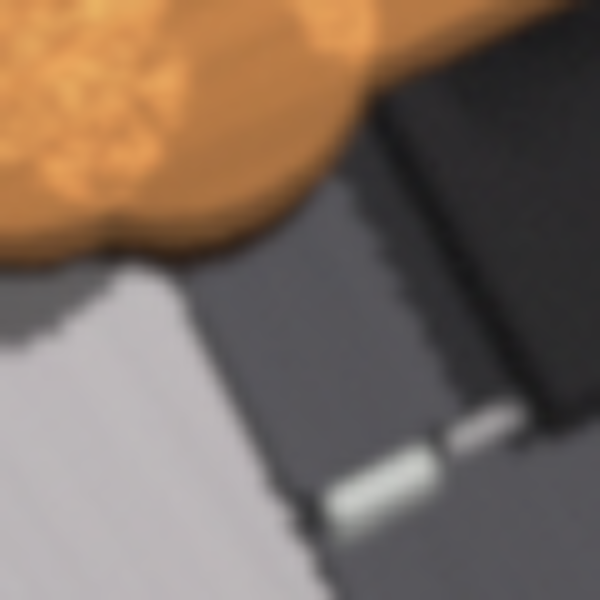

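```bash

python3 -m pendant '0 0 0 0 0 0 0;0 0 0 0 0 0 1;0 0 0 0 0 0 1;0 0 0 0 0 0 1;0 0 -0.3 0 0 0 1;0 0 -0.6 0 0 0 1;0 0 -0.6 0 0 0 1'
python3 -c "
from h import *
plan([.458,.2485,.16],-22.2)"
```

```text
t: 13.15
tcp_pos: [0.5154, 0.1797, 0.1639]
tool_rot: [-179.9, -0.5, -7.6]
wrist_force: [-0.2, 0.3, 0.3]
gripper_width: 0.0854
gripper_force: 0.0
t 13.15 at [0.5154 0.1797 0.1639] [-179.87   -0.49   -7.56] F [-0.2  0.3  0.3] w 0.0854
shift [-0.44  -0.404  0.023] turn [-0.0011 -0.0026  0.0813]
```

```bash

python3 -m pendant '-0.22 -0.2 0 0 0 0.04 1;-0.44 -0.404 0 0 0 0.081 1;-0.44 -0.404 0 0 0 0.081 1;-0.44 -0.404 0.02 0 0 0.081 1'
python3 -c "
from h import *
plan([.458,.2485,.075],-22.2)
p,d=bot.grab_frame('top'); g=p.max(2)
p2,d2=bot.grab_frame('scene'); 
cv2.imwrite('pics/s5.png',np.hstack([cv2.resize(crop(p2,290,220,400,300,4),(400,291)),cv2.resize(crop(p,90,150,200,230,4),(400,291))]))
"
```

```text
t: 13.65
tcp_pos: [0.4551, 0.2476, 0.1559]
tool_rot: [180.0, -0.0, -22.1]
wrist_force: [0.2, -0.9, 0.3]
gripper_width: 0.0921
gripper_force: 0.0
t 13.65 at [0.4551 0.2476 0.1559] [ 1.7997e+02 -1.0000e-02 -2.2070e+01] F [ 0.2 -0.9  0.3] w 0.0921
shift [ 0.016 -0.013  0.539] turn [ 0.0002 -0.      0.0007]
```

View pics/s5.png

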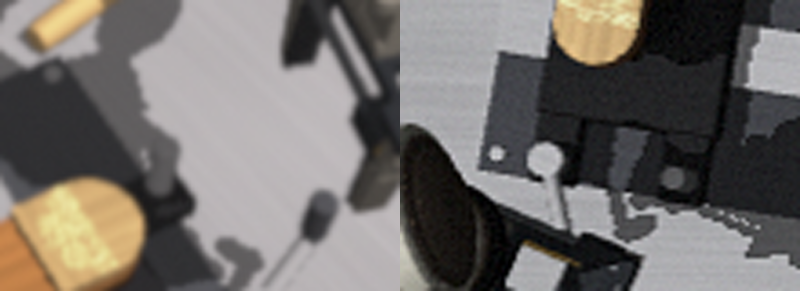

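```bash
python3 -c "
from h import *
k=onz('scene',[[378.8,274.2]],.104)[0];v=onz('top',[[129.8,193.6]],.075)[0]; print(k,v)
pv=k[:2]-.065*np.array([np.cos(np.radians(172.4)+.4),np.sin(np.radians(172.4)+.4)]);print(pv)
R=np.array([[.9265,-.3762],[-.3762,-.9265]])
k0=None
for a in [1.3,1.15,1,.75,.5,.25,.1,0]:
    b=np.radians(-7.6)+np.pi-.9+a; q=.065*np.array([np.cos(b),np.sin(b)])
    if k0 is None:k0=q
    print(a,np.round(R@(q-k0)/.15,3))
plan([k[0],k[1],.075],-22.2)"
```

```text
[0.45927169 0.26342788 0.104     ] [0.52074892 0.27618406 0.075     ]
[0.52196243 0.28059967]
1.3 [0. 0.]
1.15 [-0.035 -0.054]
1 [-0.062 -0.113]
0.75 [-0.087 -0.219]
0.5 [-0.084 -0.327]
0.25 [-0.055 -0.431]
0.1 [-0.026 -0.489]
0 [-0.002 -0.524]
t 13.75 at [0.4551 0.2471 0.1556] [ 1.7994e+02  5.0000e-02 -2.2180e+01] F [-0.3 -0.6  0.3] w 0.0918
shift [-0.015 -0.112  0.537] turn [0.0003 0.0003 0.0001]
```

```bash

python3 -m pendant '-0.011 -0.088 0 0 0 0 1;-0.011 -0.088 0.2 0 0 0 1;-0.011 -0.088 0.4 0 0 0 1;-0.011 -0.088 0.537 0 0 0 1;-0.011 -0.088 0.537 0 0 0 -1;-0.011 -0.088 0.537 0 0 0 -1;-0.011 -0.088 0.537 0 0 0 -1;-0.011 -0.088 0.537 0 0 0 -1;-0.011 -0.088 0.537 0 0 0 -1;-0.011 -0.088 0.537 0 0 0 -1;-0.011 -0.088 0.537 0 0 0 -1;-0.011 -0.088 0.537 0 0 0 -1;-0.011 -0.088 0.537 0 0 0 -1' 6
```

```text
t: 15.38
tcp_pos: [0.4594, 0.2626, 0.0761]
tool_rot: [-179.7, -0.1, -22.2]
wrist_force: [3.9, 6.2, -4.1]
gripper_width: 0.0179
gripper_force: 6.0
```

```bash

python3 -m pendant '-0.02 -0.045 0 0 0 0 -1;-0.045 -0.09 0 0 0 0 -1;-0.065 -0.13 0 0 0 0 -1;-0.078 -0.18 0 0 0 0 -1;-0.087 -0.235 0 0 0 0 -1;-0.088 -0.29 0 0 0 0 -1;-0.084 -0.342 0 0 0 0 -1;-0.072 -0.395 0 0 0 0 -1;-0.055 -0.446 0 0 0 0 -1;-0.035 -0.49 0 0 0 0 -1;-0.02 -0.52 0 0 0 0 -1;-0.02 -0.52 0 0 0 0 -1'
```

```text
t: 16.88
tcp_pos: [0.486, 0.3342, 0.0759]
tool_rot: [-180.0, -0.1, -22.2]
wrist_force: [4.1, -2.8, 0.4]
gripper_width: 0.0182
gripper_force: 6.0
```

```bash

python3 -m pendant '0.008 -0.01 0 0 0 0 -1;0.012 -0.017 0 0 0 0 -1;0.012 -0.017 0 0 0 0 -1'
python3 -m pendant '0.008 -0.012 0 0 0 0 -1;0.008 -0.012 0 0 0 0 -1'
```

```text
t: 17.25
tcp_pos: [0.4877, 0.3354, 0.0759]
tool_rot: [180.0, -0.0, -22.2]
wrist_force: [2.1, -5.3, 1.9]
gripper_width: 0.0177
gripper_force: 6.0
t: 17.5
tcp_pos: [0.4889, 0.3362, 0.0758]
tool_rot: [179.9, 0.0, -22.2]
wrist_force: [-0.1, -5.5, 3.3]
gripper_width: 0.0181
gripper_force: 6.0
```

```bash

python3 -m pendant '0.009 -0.006 0 0 0 0 -1;0.018 -0.012 0 0 0 0 -1;0.018 -0.012 0 0 0 0 -1'
python3 -m pendant '0.015 -0.006 0 0 0 0 -1;0.015 -0.006 0 0 0 0 -1'
```

```text
t: 17.88
tcp_pos: [0.4904, 0.3365, 0.0756]
tool_rot: [179.7, 0.2, -22.1]
wrist_force: [-5.5, -7.7, 6.2]
gripper_width: 0.0176
gripper_force: 6.0
t: 18.12
tcp_pos: [0.4928, 0.3365, 0.0756]
tool_rot: [179.7, 0.2, -22.1]
wrist_force: [-4.8, -7.5, 8.6]
gripper_width: 0.018
gripper_force: 6.0
```

```bash

python3 -m pendant '-0.01 0 0 0 0 0 0;-0.01 0 0 0 0 0 1;-0.01 0 0 0 0 0 1;-0.01 0 0 0 0 0 1;-0.01 0 -0.4 0 0 0 1;-0.01 0 -0.8 0 0 0 1;-0.01 0 -1 0 0 0 1'
python3 -m pendant '0 0.4 0 0 0 0 1;0 0.8 0 0 0 0 1;0 1 0 0 0 0 1'
python3 -m pendant '0 0.4 0 0 0 0 1;0 0.8 0 0 0 0 1;0 1 0 0 0 0 1'
python3 -m pendant '0 0.4 0 0 0 0 1;0 0.8 0 0 0 0 1;0 1 0 0 0 0 1'
python3 -m pendant '0 0.4 0 0 0 0 1;0 0.8 0 0 0 0 1;0 1 0 0 0 0 1'
python3 - <<'E'
from h import *
p,d=bot.grab_frame('scene'); np.savez('s6.npz',p=p,d=d)
t,dt=bot.grab_frame('top'); np.savez('t6.npz',p=t,d=dt)
out=np.zeros((600,800,3),np.uint8)
out[:300,:400]=crop(p,240,320,320,380,5)
out[:300,400:]=crop(p,320,240,420,315,4)
out[300:600,:400]=crop(t,85,80,185,155,4); out[300:600,400:]=crop(t,85,155,185,230,4)
cv2.imwrite('pics/s6.png',out)
yh=np.array([.1323,.9912])
g=p.astype(float).mean(2)
def edge(cols,r0,r1,z,off):
    for u in cols:
        c=np.interp(np.arange(r0,r1,.05),np.arange(384),g[:,u]); k=c.argmax(); h=(c[:k].min()+c[k])/2
        v=r0+.05*np.where(c[:k]<h)[0].max(); X=onz('scene',[[u,v]],z)[0,:2]
        X2=onz('scene',[[u,r0+.05*k]],z)[0,:2]
        print(u,round(v,2),'edge+off',round(X@yh*1000+off,1),'peak',round(X2@yh*1000,1))
print('mark');edge(range(275,280),350,364,.024,3)
print('ptr');edge(range(285,290),345,356,.026,2)
plan([.46,-.28,.2],13)
E
```

```text
t: 19.0
tcp_pos: [0.4951, 0.3391, 0.2303]
tool_rot: [-179.7, -0.2, -22.2]
wrist_force: [-0.7, 0.0, 0.6]
gripper_width: 0.0858
gripper_force: 0.0
t: 19.38
tcp_pos: [0.436, 0.1977, 0.2258]
tool_rot: [180.0, -0.0, -22.2]
wrist_force: [0.2, 0.4, 0.1]
gripper_width: 0.0918
gripper_force: 0.0
t: 19.75
tcp_pos: [0.3796, 0.0588, 0.2259]
tool_rot: [-180.0, -0.0, -22.3]
wrist_force: [0.0, -0.0, -0.6]
gripper_width: 0.0916
gripper_force: 0.0
t: 20.12
tcp_pos: [0.323, -0.0804, 0.226]
tool_rot: [180.0, -0.1, -22.3]
wrist_force: [0.8, -0.0, -0.5]
gripper_width: 0.092
gripper_force: 0.0
t: 20.5
tcp_pos: [0.2661, -0.2196, 0.2261]
tool_rot: [180.0, -0.0, -22.3]
wrist_force: [1.2, -0.2, -0.5]
gripper_width: 0.092
gripper_force: 0.0
mark
275 357.25 edge+off 357.7 peak 358.0
276 356.7 edge+off 357.6 peak 358.9
277 356.2 edge+off 357.6 peak 358.0
278 355.65 edge+off 357.6 peak 358.9
279 355.25 edge+off 357.8 peak 358.0
ptr
285 351.05 edge+off 355.2 peak 356.9
286 350.8 edge+off 355.7 peak 357.8
287 350.4 edge+off 355.9 peak 356.9
288 349.9 edge+off 355.9 peak 357.8
289 349.35 edge+off 355.8 peak 356.9
t 20.6 at [ 0.2664 -0.2193  0.226 ] [ 1.7998e+02 -1.0000e-02 -2.2440e+01] F [0.5 0.  0.4] w 0.0918
shift [ 1.347 -0.119  0.173] turn [ 1.000e-04 -0.000e+00 -1.969e-01]
```

View pics/s6.png

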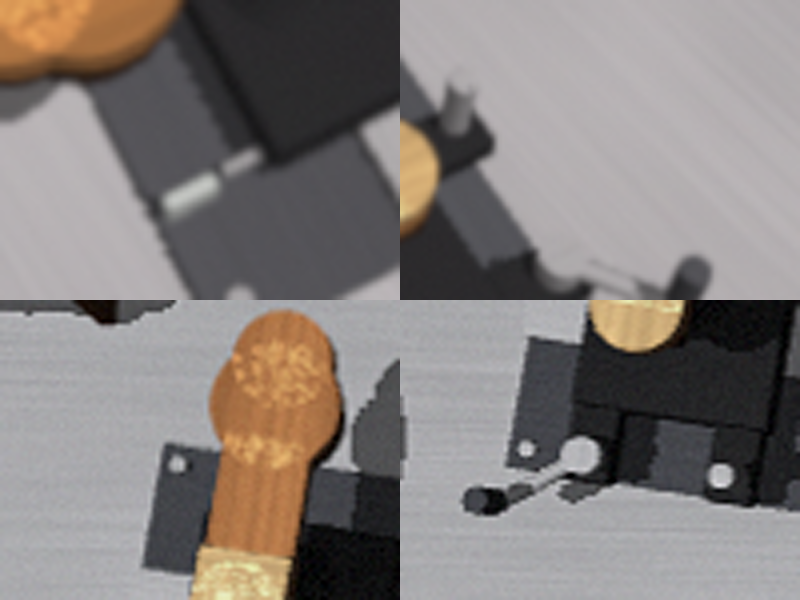

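```bash
python3 - <<'E'
from h import *
for f,k,v in (("top0",(132.2,209.9),(155.1,197.1)),("t6",(105.4,204.4),(129.9,193.0))):
    p=np.load(f+".npz")["p"].astype(float).mean(2)
    def cen(c,m,r=6):
        u,w=np.meshgrid(range(int(c[0])-r,int(c[0])+r+1),range(int(c[1])-r,int(c[1])+r+1)); s=m(p[w,u]); return (u[s].mean(),w[s].mean()),s.sum()
    K,n=cen(k,lambda g:g<75,5); V,n2=cen(v,lambda g:g>185,5); V2=V
    a=onz("top",[K],.095)[0];b=onz("top",[V],.075)[0]; e=a-b
    print(f,K,n,V,n2,a,b,"left of -x",np.radians(172.4)-np.arctan2(e[1],e[0]),np.hypot(*e[:2]))
# seat: bright yellowish in top & heel
t=np.load("t6.npz")["p"]; s=np.load("s6.npz")["p"]
h=cv2.cvtColor(t,cv2.COLOR_RGB2HSV); u,w=proj("top",[.615,.215,.16])[0]; print(u,w)
m=((h[...,0]>14)&(h[...,0]<32)&(h[...,1]>70)&(h[...,2]>120)).astype(np.uint8); z=np.zeros_like(m); z[int(w)-22:int(w)+24,int(u)-22:int(u)+22]=1
cv2.imwrite("pics/m.png",(m*z)[int(w)-26:int(w)+26,int(u)-26:int(u)+26]*255)
for r in (m*z)[int(w)-20:int(w)+22,int(u)-20:int(u)+20]: print("".join(".#"[q] for q in r))
E
```

```text
top0 (np.float64(132.6727272727273), np.float64(209.92727272727274)) 55 (np.float64(154.8095238095238), np.float64(197.38095238095238)) 21 [0.47607443 0.25987853 0.095     ] [0.51167031 0.20786862 0.075     ] left of -x 0.8379681491755528 0.06302458081463977
t6 (np.float64(105.65), np.float64(204.71666666666667)) 60 (np.float64(129.5), np.float64(193.45454545454547)) 22 [0.48866387 0.33226423 0.095     ] [0.5211303  0.27701575 0.075     ] left of -x 0.9068667177974206 0.06408169363496545
144.49618997879665 154.43155910972754
........................................
........................................
........................................
........................................
........................................
........................................
........................................
...........####.#.......................
...........##########...#...............
..........##################............
..........#######################.......
..........########################......
..........#######..####.##########......
..........#############..########...
[... 452 characters left out ...]
...
.........######################.........
.........######################.........
..........####################..........
..........####################..........
...........##################...........
............################............
.............##############.............
..............###########...............
.................#####..................
........................................
........................................
........................................
........................................
........................................
........................................
........................................
........................................
```

```bash
python3 - <<'E'
from h import *
def cloud(f,n):
    z=np.load(f+".npz"); d=z["d"]; c=bot.get_calibration(n)
    v,u=np.mgrid[:384,:512]; o,r=ray(n,np.c_[u.ravel(),v.ravel()])
    X=o+r*d.reshape(-1,1); X[d.ravel()==0]=np.nan; return X.reshape(384,512,3),z["p"]
for f,n in(("top0","top"),("scene0","scene")):
    X,p=cloud(f,n)
    m=(X[...,0]>.40)&(X[...,0]<.62)&(X[...,1]>-.30)&(X[...,1]<-.03)
    for lo,hi in((.03,.08),(.08,.11),(.11,.14)):
        q=X[m&(X[...,2]>lo)&(X[...,2]<hi)]
        if len(q): print(f,lo,len(q),np.round(np.nanpercentile(q,[1,99],axis=0),3).tolist())
    k=m&(X[...,1]<-.24)&(X[...,2]>.012); q=X[k]; print("heel",len(q),np.round(q.mean(0),4),np.round(q.min(0),3),np.round(q.max(0),3))
# seat in both
x=np.array([np.cos(np.radians(-7.6)),np.sin(np.radians(-7.6))]); y=np.array([-x[1],x[0]])
for f,n in(("t6","top"),("s6","scene")):
    X,p=cloud(f,n); h=cv2.cvtColor(p,cv2.COLOR_RGB2HSV)
    loc=(np.abs(X[...,0]-.615)<.06)&(np.abs(X[...,1]-.215)<.06)
    m=loc&(h[...,0]>14)&(h[...,0]<32)&(h[...,1]>60)&(h[...,2]>120)&(X[...,2]>.15)
    v,u=np.where(cv2.morphologyEx(m.astype(np.uint8),cv2.MORPH_CLOSE,np.ones((3,3)))>0); W=onz(n,np.c_[u,v],.16)[:,:2]
    a,b=W@x,W@y
    print(n,"z",np.nanmedian(X[m][:,2]),"x",np.percentile(a,[0,1,99,100]).round(4),"y",np.percentile(b,[0,1,99,100]).round(4),len(W))
    ca,cb=(a.min()+a.max())/2,(b.min()+b.max())/2; print("centre",ca*x+cb*y)
    w=np.c_[W]; print(cv2.minAreaRect((W*1000).astype(np.float32)))
E
```

```text
top0 0.03 3 [[0.476, -0.152, 0.064], [0.535, -0.14, 0.077]]
top0 0.08 630 [[0.43, -0.159, 0.081], [0.577, -0.069, 0.11]]
top0 0.11 852 [[0.477, -0.149, 0.11], [0.595, -0.075, 0.133]]
heel 635 [ 0.5111 -0.2694  0.0209] [ 0.43  -0.3    0.013] [ 0.607 -0.24   0.027]
scene0 0.03 230 [[0.459, -0.143, 0.031], [0.584, -0.064, 0.079]]
scene0 0.08 567 [[0.432, -0.155, 0.081], [0.596, -0.064, 0.11]]
scene0 0.11 792 [[0.479, -0.145, 0.11], [0.599, -0.071, 0.132]]
heel 444 [ 0.5158 -0.2676  0.0214] [ 0.431 -0.3    0.012] [ 0.611 -0.241  0.027]
top z 0.15874034182119257 x [0.5483 0.5499 0.6118 0.6138] y [0.2666 0.2673 0.3248 0.3257] 531
centre [0.61513367 0.21673986]
((615.0940551757812, 216.57296752929688), (58.922855377197266, 65.47145080566406), 83.00479125976562)
scene z 0.16105104849942753 x [0.5492 0.5512 0.615  0.6157] y [0.2677 0.2687 0.3296 0.3306] 820
centre [0.61690994 0.21947499]
((616.9248046875, 219.44241333007812), (62.878662109375, 66.53324890136719), 82.51738739013672)
```

```bash

python3 -m pendant '0.3 -0.06 0 0 0 -0.05 1;0.6 -0.06 0 0 0 -0.1 1;0.8 -0.06 0 0 0 -0.15 1;0.8 -0.06 0 0 0 -0.203 1;0.8 -0.06 0 0 0 -0.203 1'
python3 - <<'E'
from h import *
plan([.4693,-.2803,.10],14.1)
for f,n in(("top0","top"),("scene0","scene")):
    z=np.load(f+".npz"); d=z["d"];v,u=np.mgrid[:384,:512]; o,r=ray(n,np.c_[u.ravel(),v.ravel()])
    X=(o+r*d.reshape(-1,1)).reshape(384,512,3)
    m=(X[...,0]>.4)&(X[...,0]<.515)&(X[...,1]>-.335)&(X[...,1]<-.23)&(X[...,2]>.014)&(z["p"].max(2)<75)
    W=onz(n,np.c_[u[m],v[m]],.022)[:,:2]*1000
    print(n,m.sum(),W.mean(0),cv2.minAreaRect(W.astype(np.float32)))
    for a in(12,13,14,15):
        c,s=np.cos(np.radians(a)),np.sin(np.radians(a)); A=W@[c,s];B=W@[-s,c]
        ca,cb=(A.max()+A.min())/2,(B.max()+B.min())/2; print(a,np.ptp(A),np.ptp(B),ca*c-cb*s,ca*s+cb*c)
E
```

```text
t: 21.22
tcp_pos: [0.3825, -0.253, 0.2257]
tool_rot: [-179.9, -0.0, 14.4]
wrist_force: [-0.1, 0.2, 0.6]
gripper_width: 0.0919
gripper_force: 0.0
t 21.23 at [ 0.3825 -0.253   0.2257] [-179.95   -0.     14.38] F [-0.1  0.2  0.6] w 0.0919
shift [0.515 0.321 0.838] turn [-0.0003 -0.      0.0016]
top 429 [ 463.23116408 -282.06527108] ((461.114990234375, -282.4815979003906), (62.36583709716797, 58.46601104736328), 14.385395050048828)
12 63.08445268590316 59.117723706292736 461.1911234126618 -281.95445982281467
13 62.72897435399739 58.81157128272514 461.1158962889149 -282.1601453525649
14 62.47051277044744 58.487504284824354 461.10423091529697 -282.354284431131
15 62.19302206354217 58.74737747935285 461.1133367210679 -282.6009189637587
scene 260 [ 469.40393594 -276.10048734] ((465.783447265625, -276.08868408203125), (66.02084350585938, 60.95420837402344), 17.490232467651367)
12 67.21722167843643 62.57234619724284 466.2246846840215 -275.32511673351445
13 66.87356989832881 62.2309981537656 466.04001218084375 -275.4335830283391
14 66.66707190061175 61.87069394540549 465.93566008428064 -275.5293739590352
15 66.50711434543001 61.49154332431476 465.86699965758123 -275.62009762009995
```

```bash

python3 -m pendant '0.3 0.2 0 0 0 0 1;0.514 0.321 0.2 0 0 0 1;0.514 0.321 0.5 0 0 0 1;0.514 0.321 0.84 0 0 0 1;0.514 0.321 0.84 0 0 0 1'
python3 -c "
from h import *
plan([.4690,-.2803,.005],14.3)"
```

```text
t: 21.85
tcp_pos: [0.4659, -0.2785, 0.0961]
tool_rot: [-179.5, 0.3, 14.3]
wrist_force: [0.2, 0.2, -0.3]
gripper_width: 0.0921
gripper_force: 0.0
t 21.85 at [ 0.4659 -0.2785  0.0961] [-179.54    0.28   14.27] F [ 0.2  0.2 -0.3] w 0.0921
shift [0.02  0.022 0.607] turn [-0.0026  0.0015 -0.0002]
```

```bash

python3 -m pendant '0 0 0.2 0 0 0 1;0 0 0.38 0 0 0 1;0 0 0.38 0 0 0 1;0 0 0.38 0 0 0 1'
python3 -c "
from h import *
plan([.4690,-.2803,.005],14.3)"
```

```text
t: 22.35
tcp_pos: [0.47, -0.2829, 0.0456]
tool_rot: [179.8, -0.1, 14.4]
wrist_force: [0.5, -0.3, -0.0]
gripper_width: 0.0919
gripper_force: 0.0
t 22.35 at [ 0.47   -0.2829  0.0456] [ 1.7981e+02 -1.2000e-01  1.4350e+01] F [ 0.5 -0.3 -0. ] w 0.0919
shift [-0.003 -0.019  0.27 ] turn [ 0.0011 -0.0007  0.0003]
```

```bash

python3 -m pendant '-0.003 -0.019 0.1 0 0 0 1;-0.003 -0.019 0.2 0 0 0 1;-0.003 -0.019 0.27 0 0 0 1;-0.003 -0.019 0.27 0 0 0 1;-0.003 -0.019 0.27 0 0 0 -1;-0.003 -0.019 0.27 0 0 0 -1;-0.003 -0.019 0.27 0 0 0 -1;-0.003 -0.019 0.27 0 0 0 -1;-0.003 -0.019 0.27 0 0 0 -1;-0.003 -0.019 0.27 0 0 0 -1;-0.003 -0.019 0.27 0 0 0 -1' 25
python3 -c "
from h import *
plan([.4690,-.2803,.25],14.3)"
```

```text
t: 23.72
tcp_pos: [0.4675, -0.2793, 0.0025]
tool_rot: [180.0, -0.0, 14.4]
wrist_force: [0.0, -0.7, -0.0]
gripper_width: 0.0579
gripper_force: 25.0
t 23.73 at [ 0.4675 -0.2793  0.0025] [ 1.7998e+02 -1.0000e-02  1.4390e+01] F [ 0.  -0.7 -0. ] w 0.0579
shift [ 0.008  0.01  -1.65 ] turn [ 0.0001 -0.      0.0005]
```

```bash

python3 -m pendant '0 0 -0.1 0 0 0 -1;0 0 -0.3 0 0 0 -1;0 0 -0.6 0 0 0 -1;0 0 -0.9 0 0 0 -1;0 0 -1 0 0 0 -1'
python3 -m pendant '0 0 -0.3 0 0 0.03 -1;0 0 -0.6 0 0 0.06 -1;0 0 -0.76 0 0 0.09 -1;0 0 -0.76 0 0 0.122 -1;0 0 -0.76 0 0 0.122 -1;0 0 -0.76 0 0 0.122 -1'
python3 -m pendant '0.05 -0.2 0 0 0 0 -1;0.1 -0.45 0 0 0 0 -1;0.15 -0.7 0 0 0 0 -1;0.2 -1 0 0 0 0 -1'
python3 -m pendant '0.05 -0.25 0 0 0 0 -1;0.1 -0.5 0 0 0 0 -1;0.15 -0.75 0 0 0 0 -1;0.2 -1 0 0 0 0 -1'
python3 -m pendant '0.05 -0.25 0 0 0 0 -1;0.1 -0.5 0 0 0 0 -1;0.15 -0.75 0 0 0 0 -1;0.17 -0.9 0 0 0 0 -1;0.17 -0.95 0 0 0 0 -1;0.17 -0.95 0 0 0 0 -1'
python3 -c "
from h import *
plan([.6223,.2159,.21],-7.6)"
```

```text
t: 24.35
tcp_pos: [0.4688, -0.2803, 0.1561]
tool_rot: [179.7, -0.2, 14.4]
wrist_force: [0.2, -0.2, -1.5]
gripper_width: 0.0579
gripper_force: 25.0
t: 25.1
tcp_pos: [0.4669, -0.2787, 0.2651]
tool_rot: [-179.9, 0.1, -7.5]
wrist_force: [0.4, -0.2, -1.9]
gripper_width: 0.0579
gripper_force: 25.0
t: 25.6
tcp_pos: [0.5168, -0.1333, 0.2655]
tool_rot: [-180.0, 0.1, -7.5]
wrist_force: [0.6, -0.4, -0.8]
gripper_width: 0.0581
gripper_force: 25.0
t: 26.1
tcp_pos: [0.5663, 0.0117, 0.2655]
tool_rot: [-180.0, 0.1, -7.5]
wrist_force: [0.4, 0.1, -1.8]
gripper_width: 0.0578
gripper_force: 25.0
t: 26.85
tcp_pos: [0.6103, 0.1478, 0.2661]
tool_rot: [180.0, 0.0, -7.6]
wrist_force: [0.3, -0.1, -1.1]
gripper_width: 0.0578
gripper_force: 25.0
t 26.85 at [0.6103 0.1478 0.2661] [ 1.7997e+02  3.0000e-02 -7.5600e+00] F [ 0.3 -0.1 -1.1] w 0.0578
shift [ 0.02  -0.461  0.374] turn [0.0002 0.0002 0.0002]
```

```bash

python3 -m pendant '0.02 -0.2 0 0 0 0 -1;0.02 -0.35 0.05 0 0 0 -1;0.02 -0.43 0.15 0 0 0 -1;0.02 -0.461 0.25 0 0 0 -1;0.02 -0.461 0.34 0 0 0 -1;0.02 -0.461 0.374 0 0 0 -1;0.02 -0.461 0.374 0 0 0 -1;0.02 -0.461 0.374 0 0 0 -1'
python3 - <<'E'
from h import *
plan([.6223,.2159,.1725],-7.6)
st=bot.state(); q=st["tcp_pos"]
p,d=bot.grab_frame("scene"); np.savez("s7.npz",p=p,d=d)
v,u=np.mgrid[:384,:512]; o,r=ray("scene",np.c_[u.ravel(),v.ravel()]); X=(o+r*d.reshape(-1,1)).reshape(384,512,3)
x=np.array([.9912,-.1323,0]); y=np.array([.1323,.9912,0])
bz=q[2]-.0025
L=X-(q-.0068*x); a,b,c=L@x,L@y,X[...,2]-bz
near=(np.abs(a)<.06)&(np.abs(b)<.06)&(p.max(2)<70)
m=near&(c>-.01)&(c<.03)
print("pts",m.sum(),"x",np.percentile(a[m],[1,50,99]).round(4),"y",np.percentile(b[m],[1,99]).round(4),"z",np.percentile(c[m],[1,99]).round(4))
f=m&(np.abs(a-.032)<.008)&(c>.003)&(c<.018); print("front face",f.sum(),np.median(a[f]))
cv2.imwrite("pics/s7.png",crop(p,230,180,390,300,5))
# silhouettes: predicted heel corners
for nm,h in(("top",.022),("bot",0)):
    P=[q-.0068*x+i*.032*x+j*.029*y+np.array([0,0,-.0025+h]) for i,j in((1,1),(1,-1))]; print(nm,proj("scene",P).round(1))
print(proj("scene",[[.6156,.2168,.16]]+[np.array([.6156,.2168,.16])+.032*x+j*.029*y for j in(1,-1)]).round(1))
U0,V0=276,222
for rr in range(222,290): print(rr,"".join("H" if m[rr,c_] else ("s" if p[rr,c_,0]>180 and p[rr,c_,2]<150 else ("d" if p[rr,c_].max()<70 else ".")) for c_ in range(265,345)))
E
```

```text
t: 27.85
tcp_pos: [0.623, 0.2161, 0.2111]
tool_rot: [-180.0, -0.1, -7.6]
wrist_force: [0.2, -0.4, -1.0]
gripper_width: 0.0576
gripper_force: 25.0
t 27.85 at [0.623  0.2161 0.2111] [-1.7998e+02 -8.0000e-02 -7.6000e+00] F [ 0.2 -0.4 -1. ] w 0.0576
shift [-0.005  0.002  0.257] turn [-0.0001 -0.0004  0.    ]
pts 568 x [-0.0127  0.0217  0.0333] y [-0.0331  0.0363] z [0.0031 0.028 ]
front face 90 0.032320572606932454
top [[309.1 281.4]
 [293.4 257.5]]
bot [[308.1 287.4]
 [292.8 263.7]]
[[312.5 281.3]
 [306.2 299.5]
 [291.6 276.3]]
222 .....................dddddddddddddddddd.dddddddddddddddddddddddddddddddddddd....
223 .....................dddddddddddddddddd..dddddddddddddddddddddddddddddddddd.....
224 .....................dddddddddddddddddd...dddddddddddddddddddddddddddddddd......
225 .....................dddddddddddddddddd....ddddddddddddddddddddddddddddd........
226 ......................dddddddddddddddddd....dddddddddddddddddddddddddd..........
227 .......................dddddddd....dddddd...ddd......dddddddddddddd.............
228 .......................ddddddd......dddddd...dd........
[... 4510 characters left out ...]
......dd.dd.........
282 dddddddd................................HdHHHHHHHHHHHHH........d................
283 ddddddddd................................HHHHHHHHHHHHHH.........................
284 dddddddddd................................HHHHHH......H.........................
285 dddddddddd................................HHHHH..sss............................
286 dddddddddd.................................HH...s..ss.....ssss..................
287 ddddddd.........................................s...sss.sssssss.................
288 ddddd...........................................ssss.ssssssssss.................
289 dd......s.......................................ssss.sssssssss..................
```

```bash

python3 -m pendant '-0.005 0.002 0.08 0 0 0 -1;-0.005 0.002 0.15 0 0 0 -1;-0.005 0.002 0.2 0 0 0 -1;-0.005 0.002 0.23 0 0 0 -1;-0.005 0.002 0.255 0 0 0 -1;-0.005 0.002 0.255 0 0 0 -1;-0.005 0.002 0.255 0 0 0 -1;-0.005 0.002 0.255 0 0 0 -1'
python3 - <<'E'
from h import *
plan([.6223,.2159,.1725],-7.6)
p,d=bot.grab_frame("scene"); s=bot.state(); q=s["tcp_pos"]; x=np.array([.9912,-.1323,0]); y=np.array([.1323,.9912,0])
v,u=np.mgrid[:384,:512]; o,r=ray("scene",np.c_[u.ravel(),v.ravel()]); X=(o+r*d.reshape(-1,1)).reshape(384,512,3)
a,b=(X-(q-.0068*x))@x,(X-(q-.0068*x))@y
m=(np.abs(a-.032)<.008)&(np.abs(b)<.027)&(X[...,2]>.165)&(X[...,2]<.19)&(p.max(2)<70); print("front a",np.median(a[m]),"zmin",np.percentile(X[...,2][m],[1,5]))
S=np.array([.6156,.2168,.16]); a,b=(X-S)@x,(X-S)@y
h=cv2.cvtColor(p,cv2.COLOR_RGB2HSV)
k=(np.abs(a)<.045)&(np.abs(b)<.04)&(h[...,1]>60)&(h[...,2]>90)&(X[...,2]>.14); print("seat vis",k.sum(),"a",np.percentile(a[k],[1,99]),"b",np.percentile(b[k],[1,99]))
P=[q-.0068*x+.032*x+j*.029*y-np.array([0,0,.0025]) for j in(1,-1)]; print(proj("scene",P).round(1), proj("scene",[S+.032*x+j*.029*y for j in(1,-1)]).round(1))
for rr in range(262,312): print(rr,"".join("H" if p[rr,c].max()<70 else ("s" if h[rr,c,0]>=16 and h[rr,c,0]<32 and h[rr,c,1]>60 else ("w" if h[rr,c,1]>60 else ".")) for c in range(280,345)))
E
```

```text
t: 28.9
tcp_pos: [0.622, 0.2162, 0.1724]
tool_rot: [-180.0, -0.0, -7.6]
wrist_force: [-0.4, 0.9, -2.3]
gripper_width: 0.0578
gripper_force: 25.0
t 28.9 at [0.622  0.2162 0.1724] [-1.7999e+02 -4.0000e-02 -7.5800e+00] F [-0.4  0.9 -2.3] w 0.0578
shift [ 0.002  0.002 -0.001] turn [-0.0001 -0.0002  0.0001]
front a 0.03221838288158462 zmin [0.17259948 0.17343072]
seat vis 305 a [-0.00454112  0.04471847] b [-0.02439748  0.03700417]
[[306.9 297.1]
 [292.1 273.8]] [[306.2 299.5]
 [291.6 276.3]]
262 ..................HHHHHHHHHHHHHHHHHHHHH.....HHHHHHHHHHHHssssHHHHH
263 ..................HHHHHHHHHHHHHHHHHHHHH...HHHHHHHHHHHHHHsssssHHHH
264 ..................HHHHHHHHHHHHHHHHHHHHHHHHHHHHHHHHHHHHHHssssssHHH
265 .................HHHHHHHHHHHHHHHHHHHHHHHHHHHHHHHHHHHHHHHHssssssHH
266 .................HHHHHHHHHHHHHHHHHHHHHHHHHHHHHHHHHHHHHHHHHsssssHH
267 ...............HHHHHHHHHHHHHHHHHHHHHHHHHHHHHHHHHHHHHHHHHHHHssssHH
268 .............HHHHHHHHHHHHHHHHHHHHHHHHHHHHHHHHHHHHHHHHHHHHHHHsssHH
269 .............HHHHHHHHHHHHHHHHHHHHHHHHHHHHHHHHHHHHHHHHHHHHHHHHHHHH
270 .............HHHHHHHHHHHHHHHHHHHHHHHHHHHHHHH
[... 2191 characters left out ...]

302 wwwwwwwwwwwwwwwwwwwwwwwwwwwwwwwwHHHHHHHHHHHHHHHHHHHHHHHHH........
303 wwwwwwwwwwwwwwwwwwwwwwwwwwwwwwHHHHHHHHHHHHHHHHHHHHHHHHHHHH.......
304 wwwwwwwwwwwwwwwwwwwwwwwwwwwwHHHHHHHHHHHHHHHHHHHHHHHHHHHHHHH......
305 wwwwwwwwwwwwwwwwwwwwwwwwwHHHHHHHHHHHHHHHHHHHHHHHHHHHHHHHHHHH..HHH
306 wwwwwwwwwwwwwwwwwwwwwwwHHHHHHHHHHHHHHHHHHHHHHHHHHHHHHHHHHHHH..HHH
307 wwwwwwwwwwwwwwwwwwwwwHHHHHHHHHHHHHHHHHHHHHHHHHHHHHHHHHHHHHHHHHHHH
308 wwwwwwwwwwwwwwwwwwwHHHHHHHHHHHHHHHHHHHHHHHHHHHHHHHHHHHHHHHHHHHHHH
309 wwwwwwwwwwwwwwwwHHHHHHHHHHHHHHHHHHHHHHHHHHHHHHHHHHHHHHHHHHHHHHHHH
310 wwwwwwwwwwwwwwHHHHHHHHHHHHHHHHHHHHHHHHHHHHHHHHHHHHHHHHHHHHHHHHHHH
311 wwwwwwwwwwwwHHHHHHHHHHHHHHHHHHHHHHHHHHHHHHHHHHHHHHHHHHHHHHHHHHHHH
```

```bash

python3 -m pendant '0.003 -0.005 0 0 0 0 -1;0.003 -0.005 0 0 0 0 -1;0.003 -0.005 0 0 0 0 -1;0.003 -0.005 0 0 0 0 -1;0.003 -0.005 0 0 0 0 -1;0.003 -0.005 0 0 0 0 -1;0.003 -0.005 0 0 0 0 -1;0.003 -0.005 0 0 0 0 -1'
python3 -c "
from h import *
plan([.6225,.2169,.1725],-7.6); print(np.abs(bot.state()['qvel']).max())
print(bot.job_done())"
```

```text
t: 29.95
tcp_pos: [0.6223, 0.2169, 0.172]
tool_rot: [-180.0, -0.0, -7.6]
wrist_force: [-0.2, 0.4, -1.4]
gripper_width: 0.058
gripper_force: 25.0
t 29.95 at [0.6223 0.2169 0.172 ] [-180.     -0.     -7.57] F [-0.2  0.4 -1.4] w 0.058
shift [ 0.001 -0.    -0.003] turn [-0.     -0.      0.0002]
0.11621026431328578
the job is handed in; nothing more can be done
None
```

I handed the job in at about 30 s: jack slid to the mark and re-locked, with the pointer an estimated 1–2 mm short (right) of the mark's centre and left there, and the heel held level and still about 1 cm above the seat; the jack may also have slipped a few mm right as the lever reached its open stop, and no verdict came back.

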